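# Mount a ring transformer on its chassis bolt

### The job

Mount the black ring-shaped transformer on the upright bolt of the bare metal chassis plate: thread the transformer over the bolt first and lower it, without dropping it, until it lies flat on the rubber pad; then thread the broad steel washer over the same bolt so that it lies flat on top of the transformer, and let go. Leave the small steel washer where it lies.

Things in the scene. Friction and masses are not known exactly. Their poses are not given: they have to be found in the camera images.
- pad_centre (a point): Centre of the top of the rubber pad (44 mm wide) fitted round the bolt on the fixed chassis plate; 11 mm above the bench, on the bolt's axis. z up, x, y along the plate's sides. Bolt: 10 mm thick, straight for 30 mm above here, then tapered to a 4 mm tip at 38 mm. Plate 100 (x) by 140 (y) mm, top 8 mm above the bench, centre 20 mm from the bolt towards +y; 5 mm high terminal strip 77 mm towards +y.
- transformer: Potted toroidal transformer, a loose black plastic ring (thin grey seams, brass dots on top) lying flat on the bench: 48 mm outside, 24 mm hole right through, 22 mm high, about 0.15 kg. Origin: centre of its underside; z up along the hole. Its angle about z does not matter.
- broad_washer: Broad steel washer, loose, lying flat on the bench: 46 mm outside, 20 mm hole, 8 mm thick, about 0.06 kg. Origin: centre of its underside; z up along the hole. Both faces are alike and its angle about z does not matter. Seated on the mounted transformer, its underside is 22 mm above the pad.
- small_washer: Small steel washer, a bystander lying flat on the bench: 28 mm outside, 14 mm hole, 6 mm thick. Origin: centre of its underside; z up. It is not used. A loose roll of amber film tape (56 mm across, 15 mm high) also lies near; the four loose things lie at least 0.1 m apart.
Not all that is in view belongs to the job. Leave any orange or yellow look-alike of the broad_washer alone.

How it is judged (in metres and radians):
On the way, in this order (a step that is already met when the one before it is completed fails the run):
1. the transformer lies flat on the rubber pad, round the bolt (horizontal distance between transformer and pad_centre below 0.011 m and z of transformer in the frame of pad_centre between -0.003 and 0.003 m and angle between transformer's own z axis and vertical below 0.09 rad), for 0.2 s.
2. the broad washer lies flat on the transformer, round the bolt (all of step 1 and horizontal distance between broad_washer and pad_centre below 0.011 m and z of broad_washer in the frame of pad_centre between 0.019 and 0.0255 m and angle between broad_washer's own z axis and vertical below 0.14 rad), for 0.2 s.
At the end, for the whole second after the job is handed in: The transformer lies round the bolt on the pad (centre within 11 mm of the axis, underside within 3 mm of the pad, level within 5 degrees); on it, round the bolt, lies the broad washer (within 11 mm, underside 19 to 25.5 mm above the pad, level within 8 degrees); both at rest (all of step 2 and linear speed of each of transformer, broad_washer below 0.02 m/s); the robot touches nothing.
It fails at once if the small washer is moved by more than 30 mm (distance of small_washer from where it was at the start of the episode above 0.03 m).
It fails at once if the transformer is dropped onto the plate (faster than 0.6 m/s over the pad, below the bolt's tip) (horizontal distance between transformer and pad_centre below 0.04 m and z of transformer in the frame of pad_centre below 0.038 m and linear speed of transformer above 0.6 m/s).
It also fails if it takes over 48 s, if anything falls off the work surface, if the arm or the gripper's body presses on something with over 40 N, if the wrist force passes 120 N, or if a joint passes its speed limit or range.

### The arm

A 7-joint arm with a two-finger parallel gripper is mounted at the origin on a cart in front of the work surface, level with it; the furniture and walls round the work are solid. World frame = base frame: x ahead of the robot, y to its left, z up, the work surface at z = 0. Lengths are in m, angles in degrees, forces in N, time in s.
With the tool pointing down it reaches from about 0.375 to 0.925 m from the base axis. Payload 3.1 kg.
Tool frame: the origin (TCP) lies between the finger pads; the fingertips stand 19 mm ahead of it and the grasp point (between the pads) is the TCP; z points along the fingers, y is the line along which they close (so a half turn about z gives the same grasp; the last joint's range is limited). The gripper opens to 85 mm and grips with 20 to 120 N. Pads are 22 mm wide; open, the fingers measure 114 mm over their backs; the gripper's body (76 mm by 85 mm) begins 54 mm behind the grasp point. The pads swing forward as they close: fully open they stand 13 mm farther back than shut.
Start: joints at [-74.473, 21.939, 2.515, 91.553, -1.026, 66.532, -2.859], TCP at [0.234, 0.606, 0.25] pointing down, gripper open.
Joint ranges: [-149.38, 149.38], [-23.57, 123.04], [-84.95, 90], [0, 143.3], [-89.99, 269.99], [3.08, 112.72], [-163.45, 163.45]. Speed limits (degrees/s): [159.86, 159.86, 180, 180, 180, 180, 180].

### API

Orientations are given as a 3x3 rotation matrix whose columns are the frame's x, y, z axes.
In Python, from bench import * gives the robot as it stands.
- The arm moves only by the shell command python3 -m crank 'ROWS' [FORCE]. ROWS is JSON, a list of rows, each a list of 3 entries, a list of its own where there are three numbers: the turn, a rotation vector about the tool's x, y, z in rad, then the shift along the tool's x, y, z in mm, then the finger opening in mm, from 0 to 85.4. A call has 1 to 8 rows; each row shifts and turns the commanded pose from where the row before left it, along the tool's axes as they then stand; what a row does not reach is not made up. A row lasts 1/8 s, in which the tool goes at most 62.5 mm and 10.7 degrees, less where a joint would pass 70% of its speed; a pose out of reach is approached as far as the arm can. A call is refused whole if a number of a shift passes 62.5 or a number of a turn 0.188, either way. A call with a gripper value outside its range is refused whole. The fingers move at their own pace and stop on an object; FORCE is the grip in N (left out, the last holds). Time passes only in rows, so rows that do not move let the fingers close. It gives the time, the measured TCP pose, the force, the opening and the grip force at its end, in the units of the state.
- sense(): the state, without advancing time (a new reading comes with each control period).
- get_image(name): name is "side" or "top" or "wrist"; returns a dict with "color" (480x640x3 uint8, blue, green, red), "fovy" (degrees; the focal length in pixels is half the picture's height over the tangent of half this angle, whatever the lens; pixels are square), "cx", "cy" (the principal point, pixels), "view" (4x4, takes a point from world to camera coordinates); the wrist camera has in their place "T_tool_cam" (4x4, takes a point from camera to tool coordinates, whose origin is the TCP and whose axes are the flange's). Camera axes: x right, y up, looking along -z (the intrinsics and any distortion apply to the point x, -y, -z); pixel columns grow to the right and rows downward; lengths in m; the calibration is good to about 2 mm. A picture is of the moment at which its call begins: read the wrist's pose just before it. There is no depth.
- job_done(): hands the job in; it is judged then, once.
The state is a dict: "clock": time; "joint_pos": joint angles; "qd": joint speeds; "effort": joint torques, N m; "eef_pos": TCP position; "tool_rot": TCP orientation; "ft_force": force on the tool from outside, world axes, zero at the start; "wrist_torque": the same for the moment, N m; "grip_width": finger opening in m; "gripper_force": force on a finger pad.
Only numpy, scipy, OpenCV 4.12 (cv2) and the standard library are available. Lean on these libraries where they do the work, as an engineer would, in place of code of your own. Each camera call takes 0.05 s, during which the arm holds its last target. There are 200 camera calls.

## Working session

There is one attempt and no reset: what is moved stays moved. The work goes in short steps, Python scripts to look and compute and a shell command to move; the robot and the scene stay as the last step left them, time stands still between calls to the robot, and variables do not carry over. Pictures are saved under pics/ and viewed, at most 10 in all, crops included, and the job is handed in when it is done.

```bash
mkdir -p pics; ls; cat > h.py <<'E'
from bench import *
import numpy as np, cv2
def grab(n):
    s=sense(); d=get_image(n); return s,d
def info(d): return {k:(np.round(v,4).tolist() if k!='color' else None) for k,v in d.items()}
E
python3 - <<'E'
from h import *
for n in("top","side","wrist"):
    s,d=grab(n); cv2.imwrite(f"pics/{n}0.png",d["color"]); print(n,info(d))
s=sense(); print(s)
E
```

```text
pics
top {'color': None, 'fovy': 43.5061, 'cx': 311.0518, 'cy': 245.4897, 'view': [[-0.0191, -0.9997, -0.0126, -0.0693], [0.9968, -0.0201, 0.0768, -0.5194], [-0.077, -0.0111, 0.997, -1.2652], [0.0, 0.0, 0.0, 1.0]]}
side {'color': None, 'fovy': 56.2511, 'cx': 322.5168, 'cy': 239.2421, 'view': [[0.9896, -0.1428, 0.0156, -0.5027], [0.0564, 0.4864, 0.8719, -0.0355], [-0.1321, -0.862, 0.4894, -0.9], [0.0, 0.0, 0.0, 1.0]]}
wrist {'color': None, 'fovy': 67.6045, 'cx': 320.4268, 'cy': 246.9693, 'T_tool_cam': [[0.0012, 0.9458, 0.3247, 0.0833], [1.0, -0.0013, 0.0002, 0.0005], [0.0006, 0.3247, -0.9458, -0.1243], [0.0, 0.0, 0.0, 1.0]]}
{'clock': 0.15, 'joint_pos': array([-74.47224462,  21.98234452,   2.50968935,  91.62973316,
        -1.02528617,  66.53034897,  -2.85919183]), 'qd': array([-0.07222598, -0.1901044 , -0.0164024 , -0.21291872, -0.04707699,
        0.01895799,  0.00706238]), 'effort': array([ 2.33257058e-03, -4.34049654e+01,  1.02707617e+00, -2.49978197e+01,
        1.07890068e-02,  7.26333077e-03, -4.17111124e-06]), 'eef_pos': array([0.2340475 , 0.60564239, 0.2491514 ]), 'tool_rot': array([[-9.32798114e-01,  3.60398720e-01, -6.63472722e-04],
       [ 3.60399318e-01,  9.32796005e-01, -1.98629633e-03],
       [-9.69739500e-05, -2.09192858e-03, -9.99997807e-01]]), 'ft_force': array([-0.58932666, -0.8195758 , -0.94458249]), 'wrist_torque': array([ 0.0259112 , -0.0048958 ,  0.01396594]), 'gripper_force': 0.0, 'grip_width': 0.08535249775058998}
```

View pics/top0.png

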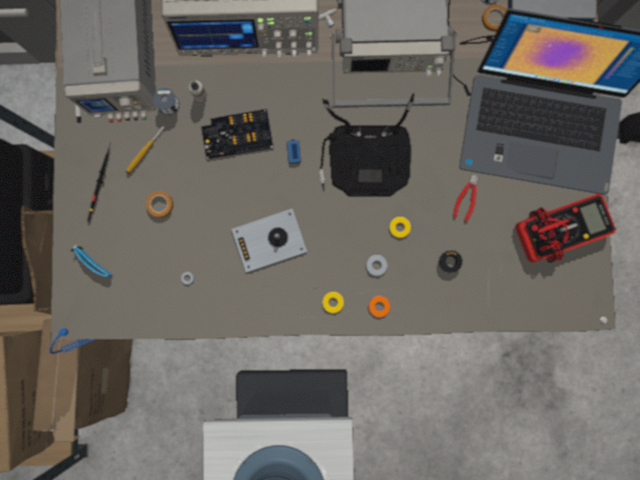

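View pics/side0.png

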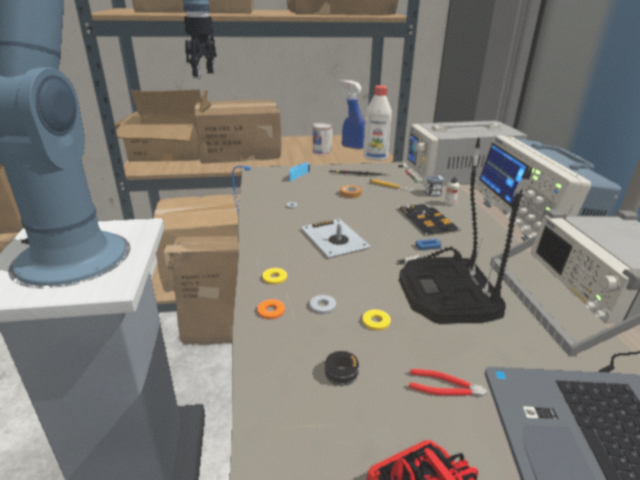

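The top view shows the plate with bolt and black pad at (277,237), and the terminal strip to its left. The side view agrees: bolt (339,237), black ring (341,367), grey washer (322,303).
- **Transformer candidates:** black ring (450,261), black pad (277,237), tape (159,204). I choose (450,261).
- **Broad washer candidates:** grey (376,265), yellow (400,227) and (333,302), orange (379,306), small grey (187,278). I choose (376,265).

```bash
cat >> h.py <<'E'
def ray(d,u,v,M=None):
    f=240/np.tan(np.radians(d["fovy"])/2)
    c=np.array([(u-d["cx"])/f,-(v-d["cy"])/f,-1.])
    if M is None: M=np.linalg.inv(d["view"])
    return M[:3,3],M[:3,:3]@c
def onplane(d,u,v,z,M=None):
    o,r=ray(d,u,v,M); return o+r*(z-o[2])/r[2]
def wristM(s,d):
    T=np.eye(4);T[:3,:3]=s["tool_rot"];T[:3,3]=s["eef_pos"]; return T@d["T_tool_cam"]
def blob(mask,u,v,r=25):
    m=np.zeros_like(mask); m[v-r:v+r,u-r:u+r]=mask[v-r:v+r,u-r:u+r]
    c=max(cv2.findContours(m,cv2.RETR_EXTERNAL,cv2.CHAIN_APPROX_NONE)[0],key=cv2.contourArea)
    return cv2.fitEllipse(cv2.convexHull(c))
E
python3 - <<'E'
from h import *
s,d=grab("top"); im=d["color"]; g=im.max(2).astype(int); sat=g-im.min(2)
dark=((g<75)*255).astype(np.uint8); light=((g>135)&(sat<45))*255; light=light.astype(np.uint8)
for n,m,u,v,z in(("transf",dark,450,261,.011),("pad",dark,277,237,.011),("washer",light,376,265,.006),("small",light,187,278,.004),("plate",light,270,240,.008)):
    e=blob(m,u,v,45 if n=="plate" else 20); p=onplane(d,*e[0],z); k=abs(p[2]-1.26)/601*1000
    print(n,np.round(e[0],1),"size mm",np.round(np.array(e[1])*k,1),np.round(p,4),"reach",round(np.hypot(p[0],p[1]),3))
m=np.zeros_like(light);m[200:275,225:312]=light[200:275,225:312]
c=max(cv2.findContours(m,0,1)[0],key=cv2.contourArea); r=cv2.minAreaRect(c)
print([np.round(onplane(d,*q,.008)[:2],3).tolist() for q in cv2.boxPoints(r)])
a=cv2.resize(im[215:325,215:475],None,fx=3,fy=3,interpolation=2)
cv2.imwrite("pics/crop.png",a)
E
```

```text
transf [449.8 262.3] size mm [48.1 52.1] [ 0.4765 -0.3754  0.011 ] reach 0.607
pad [277.5 237. ] size mm [37.1 38.7] [ 0.5384 -0.0075  0.011 ] reach 0.538
washer [376.5 264.5] size mm [41.3 42.5] [ 0.4752 -0.2192  0.006 ] reach 0.523
small [186.7 277.4] size mm [24.  24.6] [0.4554 0.1904 0.004 ] reach 0.494
plate [268.6 240.1] size mm [126.8 172.3] [0.5323 0.012  0.008 ] reach 0.532
[[0.559, 0.093], [0.602, -0.04], [0.508, -0.07], [0.465, 0.063]]
```

View pics/crop.png

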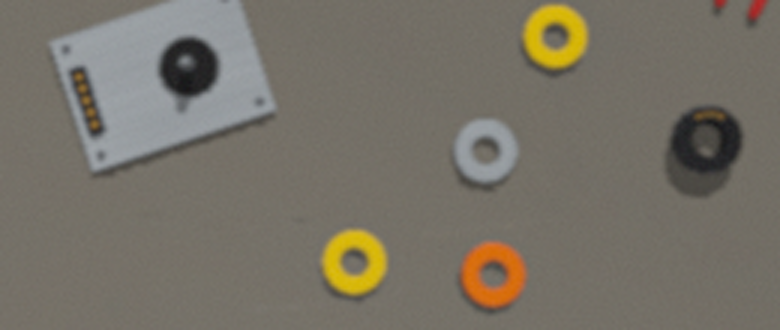

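The crop confirms the choice: black potted ring with brass marks at (707,140) in the crop, plain grey washer at (486,151), pad and bolt at (189,67). The measured sizes fit. I'll move in an arc towards the transformer.

```bash
R='[[0,0,0.089],[-56,-2,0],70]'; python3 -m crank '[[[0,0,0.089],[-57,-2,0],70],[[0,0,0.089],[-57,-2,0],70],[[0,0,0.089],[-57,-2,0],70],[[0,0,0.089],[-57,-2,0],70],[[0,0,0.089],[-57,-2,0],70],[[0,0,0.089],[-57,-2,0],70],[[0,0,0.089],[-57,-2,0],70],[[0,0,0.089],[-57,-2,0],70]]' 50
python3 -m crank '[[[0,0,0.089],[-56,-2,0],70],[[0,0,0.089],[-56,-2,0],70],[[0,0,0.089],[-56,-2,0],70],[[0,0,0.089],[-56,-2,0],70],[[0,0,0.089],[-56,-2,0],70],[[0,0,0.089],[-56,-2,0],70],[[0,0,0.089],[-56,-2,0],70],[[0,0,0.089],[-56,-2,0],70]]'
cat >> h.py <<'E'
def to(p):
    s=sense(); R=s["tool_rot"]; dl=R.T@(np.array(p)-s["eef_pos"])*1000
    az=np.degrees(np.arctan2(p[1],p[0])); yaw=np.degrees(np.arctan2(R[1,1],R[0,1]))
    print("clock",s["clock"],"tcp",np.round(s["eef_pos"],4),"tool shift mm",np.round(dl,1),"yaw(y)",round(yaw,1),"target az",round(az,1),"tilt",np.round(R[:,2],4),"F",np.round(s["ft_force"],1),"w",s["grip_width"])
E
python3 -c "
from h import *
to([.4765,-.3754,.2])"
```

```text
clock: 1.2
eef_pos: [0.5726, 0.3118, 0.25]
tool_rot: [[-0.468, 0.884, 0.0], [0.884, 0.468, -0.0], [-0.0, 0.0, -1.0]]
ft_force: [0.1, -0.1, 0.0]
grip_width: 0.0699
gripper_force: 0.0
clock: 2.2
eef_pos: [0.6339, -0.1229, 0.2501]
tool_rot: [[0.223, 0.975, 0.0], [0.975, -0.223, -0.0], [-0.0, 0.0, -1.0]]
ft_force: [1.1, -0.3, -0.8]
grip_width: 0.0699
gripper_force: 0.0
clock 2.2 tcp [ 0.6339 -0.1229  0.2501] tool shift mm [-281.2  -97.3   50.1] yaw(y) -12.9 target az -38.2 tilt [ 1.e-04 -1.e-04 -1.e+00] F [ 1.1 -0.3 -0.8] w 0.06994971385917345
```

```bash
python3 -m crank '[[[0,0,0],[-47,-16,8],70],[[0,0,0],[-47,-16,8],70],[[0,0,0],[-47,-16,8],70],[[0,0,0],[-47,-16,8],70],[[0,0,0],[-47,-16,9],70],[[0,0,0],[-46,-17,9],70],[[0,0,0],[0,0,0],70]]'
cat > look.py <<'E'
import sys
from h import *
s,d=grab("wrist"); M=wristM(s,d); cv2.imwrite(f"pics/{sys.argv[1]}.png",d["color"]); np.save(f"pics/{sys.argv[1]}.npy",M)
inv=np.linalg.inv(M); f=240/np.tan(np.radians(d["fovy"])/2)
for a in sys.argv[2:]:
    p=inv@np.append(np.array(eval(a)),1); print("expect",a,round(d["cx"]+f*p[0]/-p[2]),round(d["cy"]+f*p[1]/p[2]))
E
python3 look.py w1 "[.4765,-.3754,.022]"
```

```text
clock: 3.08
eef_pos: [0.4722, -0.3792, 0.1998]
tool_rot: [[0.23, 0.973, -0.003], [0.973, -0.23, -0.002], [-0.003, -0.003, -1.0]]
ft_force: [0.3, -0.5, 0.0]
grip_width: 0.0702
gripper_force: 0.0
expect [.4765,-.3754,.022] 324 220
```

View pics/w1.png

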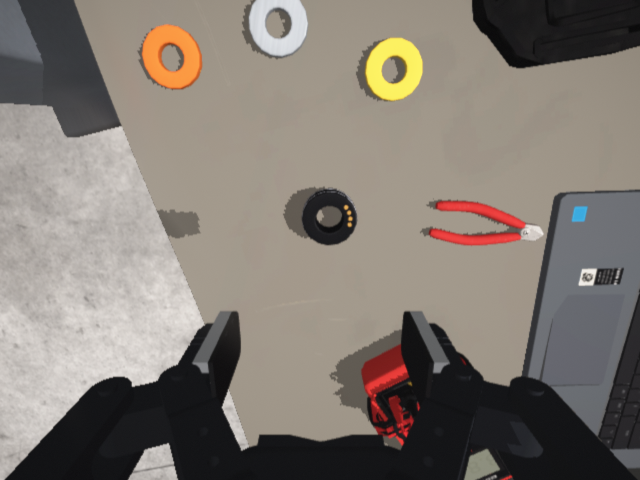

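The wrist view shows the transformer at about (329,217), within 5 px of the forecast (324,220). The pliers and look-alikes are clear of it. I'll refine from this picture.

```bash
python3 - <<'E'
from h import *
d=get_image("wrist"); im=cv2.imread("pics/w1.png"); M=np.load("pics/w1.npy"); g=im.max(2)
m=((g<60)*255).astype(np.uint8); e=blob(m,329,217,45); print(e)
for z in(.0,.011,.022): print(np.round(onplane(d,*e[0],z,M),4))
f=240/np.tan(np.radians(d["fovy"])/2); h=np.linalg.norm(M[:3,3]-[.476,-.375,.02]); print("size",np.array(e[1])*h/f)
p=onplane(d,*e[0],.012,M); to([p[0],p[1],.022])
E
```

```text
((328.4522399902344, 216.9567108154297), (53.32312774658203, 55.191383361816406), 164.86720275878906)
[ 0.4798 -0.3793 -0.    ]
[ 0.4803 -0.3765  0.011 ]
[ 0.4807 -0.3737  0.022 ]
size [0.04672263 0.04835963]
clock 3.175 tcp [ 0.4771 -0.3744  0.2   ] tool shift mm [ -1.3   3.6 178. ] yaw(y) -12.8 target az -38.1 tilt [-2.e-04  7.e-04 -1.e+00] F [-0.1 -0.1  0.9] w 0.06988859603772204
```

```bash
python3 -m crank '[[[0,0,0],[-1,3,40],70],[[0,0,0],[0,0,45],70],[[0,0,0],[0,0,45],70],[[0,0,0],[0,0,30],70],[[0,0,0],[0,0,18],70],[[0,0,0],[0,0,0],70],[[0,0,0],[0,0,0],70]]'
python3 -c "
from h import *
to([.4797,-.376,.022])"
python3 -m crank '[[[0,0,0],[0,0,0],40],[[0,0,0],[0,0,0],40],[[0,0,0],[0,0,0],40],[[0,0,0],[0,0,0],40]]' 50
```

```text
clock: 4.05
eef_pos: [0.4817, -0.3762, 0.0236]
tool_rot: [[0.219, 0.976, 0.002], [0.976, -0.219, -0.001], [-0.001, 0.003, -1.0]]
ft_force: [-0.9, -0.6, 1.4]
grip_width: 0.0701
gripper_force: 0.0
clock 4.05 tcp [ 0.4817 -0.3762  0.0236] tool shift mm [-0.2 -2.   1.6] yaw(y) -12.7 target az -38.1 tilt [ 0.0023 -0.0013 -1.    ] F [-0.9 -0.6  1.4] w 0.07005056384894606
clock: 4.55
eef_pos: [0.4815, -0.3767, 0.0244]
tool_rot: [[0.22, 0.975, 0.003], [0.975, -0.22, -0.001], [-0.001, 0.003, -1.0]]
ft_force: [-0.6, 0.7, 6.1]
grip_width: 0.0463
gripper_force: 50.6
```

```bash
python3 -m crank '[[[0,0,0],[0,0,-40],40],[[0,0,0],[20,-2,-50],40],[[0,0,0],[52,-4,-40],40],[[0,0,0],[55,-4,-15],40],[[0,0,0],[55,-4,0],40],[[0,0,0],[55,-4,0],40],[[0,0,0],[55,-4,0],40],[[0,0,0],[40,-4,0],40]]'
python3 -m crank '[[[0,0,0],[0,0,0],40],[[0,0,0],[0,0,0],40]]'
python3 look.py w2 "[.5384,-.0075,.049]" "[.5384,-.0075,.011]"
```

```text
clock: 5.55
eef_pos: [0.5277, -0.0455, 0.1656]
tool_rot: [[0.218, 0.976, 0.001], [0.976, -0.218, 0.001], [0.002, 0.0, -1.0]]
ft_force: [1.0, -1.3, -0.8]
grip_width: 0.046
gripper_force: 52.0
clock: 5.8
eef_pos: [0.5274, -0.0493, 0.1654]
tool_rot: [[0.22, 0.975, 0.0], [0.975, -0.22, -0.001], [-0.0, 0.0, -1.0]]
ft_force: [-0.5, -0.3, -0.8]
grip_width: 0.0462
gripper_force: 52.0
expect [.5384,-.0075,.049] 322 188
expect [.5384,-.0075,.011] 322 180
```

View pics/w2.png

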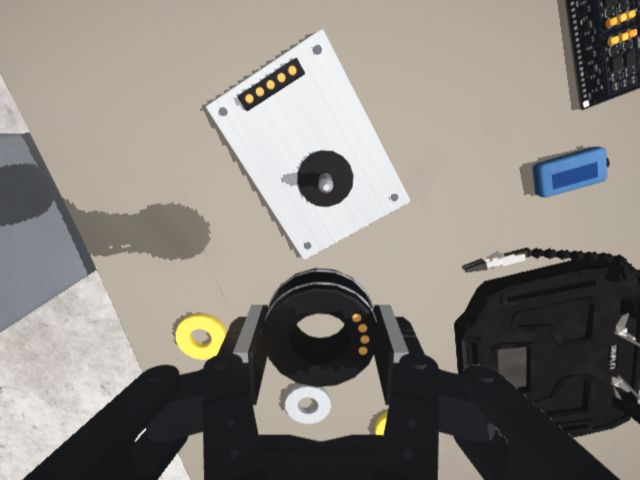

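The transformer is held level between the pads at about (320,330). Pad centre is near (325,179), bolt tip near (327,187), and the washer shows at (308,404). Next I measure the pad and where the ring sits in the hand.

```bash
python3 - <<'E'
from h import *
d=get_image("wrist"); im=cv2.imread("pics/w2.png"); M=np.load("pics/w2.npy"); g=im.max(2)
m=((g<60)*255).astype(np.uint8); m=cv2.morphologyEx(m,cv2.MORPH_OPEN,np.ones((5,5)))
e=blob(m,326,179,40); print("pad",e)
p=onplane(d,*e[0],.011,M); print(np.round(p,4),"size",np.array(e[1])*np.linalg.norm(M[:3,3]-p)/(240/np.tan(np.radians(d["fovy"])/2)))
print("tip",np.round(onplane(d,327,187,.049,M),4))
# hole of held ring
s=sense(); z=s["eef_pos"][2]
hole=((g>75)*255).astype(np.uint8); hh=np.zeros_like(hole); hh[290:372,285:352]=hole[290:372,285:352]
cs=cv2.findContours(hh,0,1)[0]; print([(cv2.boundingRect(c)) for c in cs if cv2.contourArea(c)>60])
# outer top rim left/right/bottom by dark ring; print dark extents
col=g[260:400,312]; print(col[::4])
for zt in(z,z-.0024,z-.024):
    for uv in((320,268),(320,385)): print(zt.round(3),uv,np.round((s["tool_rot"].T@(onplane(d,*uv,zt,M)-s["eef_pos"]))*1000,1))
to([p[0],p[1],.10])
E
python3 - <<'E'
import cv2
im=cv2.imread("pics/w2.png")[150:410,230:410]; cv2.imwrite("pics/c2.png",cv2.resize(cv2.convertScaleAbs(im,alpha=2,beta=20),None,fx=2.3,fy=2.3,interpolation=2))
E
```

```text
pad ((324.5419921875, 178.09022521972656), (54.26438903808594, 54.489463806152344), 84.44658660888672)
[ 0.5408 -0.0068  0.011 ] size [0.04261232 0.04278907]
tip [ 0.5419 -0.0076  0.049 ]
[(297, 313, 48, 25)]
[190 190 147  46  17  18  89  31  40  36  35  37  37  36 186 189 188 188
 188 130  21  20  20  19  21  20  24  36  36  36  36  37 231 235 232]
0.165 (320, 268) [34.5  0.2 -0. ]
0.165 (320, 385) [-18.9   0.4   0. ]
0.163 (320, 268) [33.5  0.2  2.4]
0.163 (320, 385) [-20.9   0.4   2.4]
0.141 (320, 268) [24.6  0.2 24. ]
0.141 (320, 385) [-39.1   0.4  24. ]
clock 5.9 tcp [ 0.5273 -0.0506  0.1654] tool shift mm [45.8  3.4 65.4] yaw(y) -12.9 target az -0.7 tilt [ 0.e+00 -6.e-04 -1.e+00] F [ 0.5  0.1 -1.2] w 0.04621401839569703
```

View pics/c2.png

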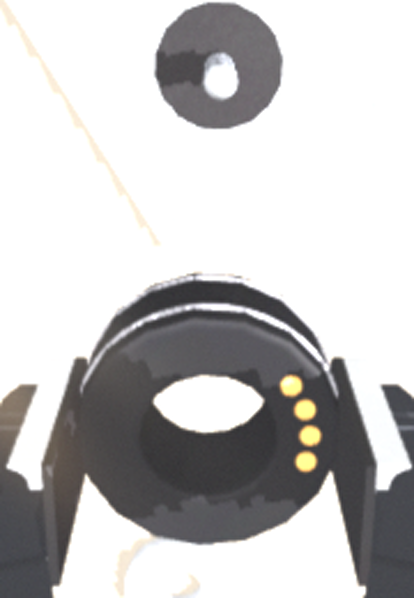

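The ring hangs about 1.5 mm to +x of the TCP, and the pad is at (0.541, -0.007). That fits inside the 7 mm clearance.

```bash
python3 -m crank '[[[0,0,0],[24,3,0],40],[[0,0,0],[20,0,10],40],[[0,0,0],[0,0,30],40],[[0,0,0],[0,0,30],40],[[0,0,0],[0,0,20],40],[[0,0,0],[0,0,10],40],[[0,0,0],[0,0,0],40]]'
python3 -m crank '[[[0,0,0],[0,0,10],40],[[0,0,0],[0,0,10],40],[[0,0,0],[0,0,5],40],[[0,0,0],[0,0,0],40]]'
python3 -c "
from h import *
to([.541,-.007,.0354])"
```

```text
clock: 6.78
eef_pos: [0.54, -0.0067, 0.0648]
tool_rot: [[0.221, 0.975, -0.001], [0.975, -0.221, -0.0], [-0.001, -0.001, -1.0]]
ft_force: [-0.4, -1.0, -1.8]
grip_width: 0.046
gripper_force: 52.0
clock: 7.28
eef_pos: [0.5399, -0.0064, 0.0398]
tool_rot: [[0.22, 0.975, -0.001], [0.975, -0.22, -0.0], [-0.0, -0.001, -1.0]]
ft_force: [-0.8, -0.7, -2.1]
grip_width: 0.0462
gripper_force: 52.0
clock 7.275 tcp [ 0.5399 -0.0064  0.0398] tool shift mm [-0.3  1.3  4.4] yaw(y) -12.7 target az -0.7 tilt [-1.1e-03 -1.0e-04 -1.0e+00] F [-0.8 -0.7 -2.1] w 0.046161339028076044
```

```bash
python3 -m crank '[[[0,0,0],[0,0,2],40],[[0,0,0],[0,0,1.5],40],[[0,0,0],[0,0,0],40]]'; python3 -m crank '[[[0,0,0],[0,0,1],40],[[0,0,0],[0,0,0],40]]'; python3 -m crank '[[[0,0,0],[0,0,1],40],[[0,0,0],[0,0,0],40]]'
```

```text
clock: 7.65
eef_pos: [0.5403, -0.0064, 0.0368]
tool_rot: [[0.22, 0.975, 0.0], [0.975, -0.22, 0.0], [0.0, 0.0, -1.0]]
ft_force: [-0.5, -0.8, -2.3]
grip_width: 0.0464
gripper_force: 52.0
clock: 7.9
eef_pos: [0.5403, -0.0064, 0.0358]
tool_rot: [[0.22, 0.975, -0.0], [0.975, -0.22, 0.0], [-0.0, -0.0, -1.0]]
ft_force: [0.0, -0.4, -1.4]
grip_width: 0.0462
gripper_force: 52.0
clock: 8.15
eef_pos: [0.5404, -0.0064, 0.0354]
tool_rot: [[0.22, 0.975, -0.0], [0.975, -0.22, 0.001], [0.0, -0.0, -1.0]]
ft_force: [-2.8, -0.1, 4.4]
grip_width: 0.0459
gripper_force: 52.5
```

Contact at the expected height, so I release, retreat upward, and re-measure the washer from the earlier picture.

```bash
python3 -m crank '[[[0,0,0],[0,0,0],70],[[0,0,0],[0,0,0],70],[[0,0,0],[0,0,0],70],[[0,0,0],[0,0,-20],70],[[0,0,0],[0,0,-50],70],[[0,0,0],[0,0,-50],70],[[0,0,0],[0,0,0],70]]'
python3 look.py w3; python3 - <<'E'
from h import *
d=get_image("wrist"); im=cv2.imread("pics/w2.png"); M=np.load("pics/w2.npy"); g=im.min(2)
m=((g>165)*255).astype(np.uint8); e=blob(m,307,404,30); p=onplane(d,*e[0],.006,M); print(e,np.round(p,4))
im=cv2.imread("pics/w3.png"); M=np.load("pics/w3.npy")
m=((im.max(2)<60)*255).astype(np.uint8); cv2.rectangle(m,(0,300),(640,480),0,-1)
e=blob(m,324,215,70); print(e,np.round(onplane(d,*e[0],.022,M),4))
to([.4752,-.2192,.12])
E
```

```text
clock: 9.02
eef_pos: [0.5446, -0.0067, 0.1606]
tool_rot: [[0.221, 0.975, 0.011], [0.975, -0.221, 0.002], [0.005, 0.011, -1.0]]
ft_force: [0.4, -0.5, 0.3]
grip_width: 0.07
gripper_force: 0.0
((307.9756164550781, 405.13623046875), (38.17705535888672, 47.307960510253906), 86.30754852294922) [ 0.4768 -0.2211  0.006 ]
((312.5201416015625, 241.31175231933594), (61.824275970458984, 64.2906494140625), 168.0704345703125) [ 0.5405 -0.0068  0.022 ]
clock 9.125 tcp [ 0.5408 -0.0063  0.1562] tool shift mm [-222.2  -17.2   35.8] yaw(y) -12.7 target az -24.8 tilt [ 0.0022  0.0011 -1.    ] F [ 0.2  1.2 -0.5] w 0.07016046282586955
```

View pics/w3.png

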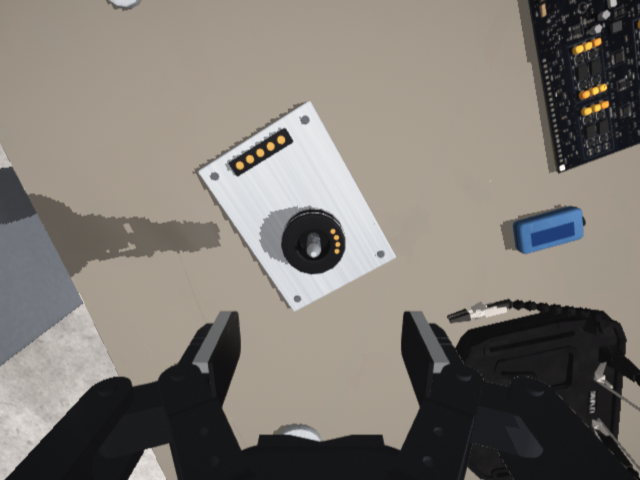

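The transformer sits round the bolt, centred at about (312,241), i.e. (0.5405,-0.0068), and level. Next is the washer.

```bash
python3 -m crank '[[[0,0,0],[-48,-4,0],65],[[0,0,0],[-50,-4,0],65],[[0,0,0],[-50,-4,10],65],[[0,0,0],[-50,-4,15],65],[[0,0,0],[-25,0,11],65],[[0,0,0],[0,0,0],65],[[0,0,0],[0,0,0],65]]'
python3 look.py w4 "[.476,-.22,.006]"; python3 - <<'E'
from h import *
d=get_image("wrist"); im=cv2.imread("pics/w4.png"); M=np.load("pics/w4.npy"); g=im.min(2); 
m=(((g>150)&(im.max(2)-g<25))*255).astype(np.uint8); cs=[c for c in cv2.findContours(m,0,1)[0] if cv2.contourArea(c)>800]
for c in cs:
    e=cv2.fitEllipse(cv2.convexHull(c)); p=onplane(d,*e[0],.007,M)
    print(np.round(e[0],1),"mm",np.array(e[1])*np.linalg.norm(M[:3,3]-p)/(240/np.tan(np.radians(d["fovy"])/2))*1e3,np.round(p,4))
to([.476,-.22,.0185])
E
```

```text
clock: 10.0
eef_pos: [0.4755, -0.2189, 0.1181]
tool_rot: [[0.219, 0.976, -0.002], [0.976, -0.219, 0.001], [0.001, -0.002, -1.0]]
ft_force: [0.2, -0.2, -0.5]
grip_width: 0.0649
gripper_force: 0.0
expect [.476,-.22,.006] 321 252
[ 85.3 798.6] mm [ 301.54231083 2139.79184296] [-0.0503 -0.9817  0.007 ]
[321.7 251.2] mm [42.91768312 45.26336159] [ 0.4769 -0.219   0.007 ]
[ 61.1 359.2] mm [193.61199672 363.13791793] [ 0.2591 -0.2622  0.007 ]
clock 10.1 tcp [ 0.4764 -0.2184  0.1187] tool shift mm [ -1.7  -0.  100.2] yaw(y) -12.5 target az -24.8 tilt [-0.     0.001 -1.   ] F [-0.2 -0.8  0. ] w 0.06488219569390588
```

```bash
python3 -m crank '[[[0,0,0],[-1,0,40],60],[[0,0,0],[0,0,35],56],[[0,0,0],[0,0,18],54],[[0,0,0],[0,0,4],54],[[0,0,0],[0,0,0],54],[[0,0,0],[0,0,0],54]]'; python3 -m crank '[[[0,0,0],[0,0,1.5],54],[[0,0,0],[0,0,0],54]]'; python3 -m crank '[[[0,0,0],[0,0,1],54],[[0,0,0],[0,0,0],54]]'
```

```text
clock: 10.85
eef_pos: [0.4766, -0.2219, 0.0231]
tool_rot: [[0.22, 0.975, 0.003], [0.975, -0.22, -0.001], [-0.0, 0.003, -1.0]]
ft_force: [0.1, -0.0, 0.1]
grip_width: 0.054
gripper_force: 0.0
clock: 11.1
eef_pos: [0.4756, -0.2214, 0.0207]
tool_rot: [[0.22, 0.975, 0.001], [0.975, -0.22, -0.0], [0.0, 0.001, -1.0]]
ft_force: [1.1, -0.4, -0.1]
grip_width: 0.0539
gripper_force: 0.0
clock: 11.35
eef_pos: [0.4753, -0.2213, 0.0192]
tool_rot: [[0.22, 0.975, -0.0], [0.975, -0.22, 0.0], [0.0, -0.0, -1.0]]
ft_force: [0.5, 0.2, -0.5]
grip_width: 0.0542
gripper_force: 0.0
```

```bash
python3 -m crank '[[[0,0,0],[0,0,0],36],[[0,0,0],[0,0,0],36],[[0,0,0],[0,0,0],36]]' 40; python3 -m crank '[[[0,0,0],[0,0,-10],36],[[0,0,0],[0,0,-30],36],[[0,0,0],[0,0,-50],36],[[0,0,0],[10,0,-40],36],[[0,0,0],[30,0,-10],36],[[0,0,0],[0,0,0],36],[[0,0,0],[0,0,0],36]]'; python3 look.py w5
```

```text
clock: 11.72
eef_pos: [0.4754, -0.2214, 0.0198]
tool_rot: [[0.22, 0.975, 0.0], [0.975, -0.22, 0.001], [0.001, -0.0, -1.0]]
ft_force: [-1.8, 1.5, 5.8]
grip_width: 0.0435
gripper_force: 39.9
clock: 12.6
eef_pos: [0.4835, -0.1827, 0.159]
tool_rot: [[0.22, 0.975, -0.001], [0.975, -0.22, -0.0], [-0.001, -0.001, -1.0]]
ft_force: [0.7, -0.4, -0.5]
grip_width: 0.0434
gripper_force: 40.9
```

View pics/w5.png

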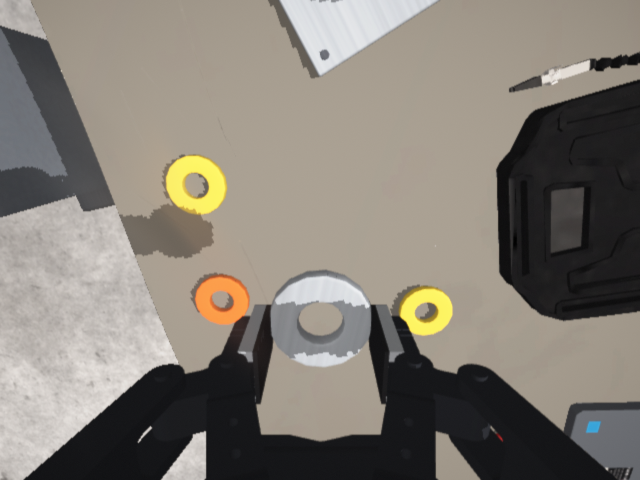

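The washer is held level at about (321,318). I work out its offset in the hand and the shift to the bolt.

```bash
python3 - <<'E'
from h import *
s=sense();d=get_image("wrist"); im=cv2.imread("pics/w5.png"); M=np.load("pics/w5.npy")
T=d["T_tool_cam"]
for uv in((321,319),(321,270),(321,366),(321,297),(321,342)):
    for dz in(.0118,.0158,.0198):
        o,r=ray(d,*uv,T); print(uv,dz,np.round((o+r*(dz-o[2])/r[2])*1e3,1))
to([.5405,-.0068,.09])
E
```

```text
(321, 319) 0.0118 [ 4.6  0.9 11.8]
(321, 319) 0.0158 [ 2.2  0.9 15.8]
(321, 319) 0.0198 [-0.1  0.9 19.8]
(321, 270) 0.0118 [27.4  0.9 11.8]
(321, 270) 0.0158 [25.7  0.9 15.8]
(321, 270) 0.0198 [24.1  0.9 19.8]
(321, 366) 0.0118 [-19.6   1.   11.8]
(321, 366) 0.0158 [-22.7   1.   15.8]
(321, 366) 0.0198 [-25.8   1.   19.8]
(321, 297) 0.0118 [15.1  0.9 11.8]
(321, 297) 0.0158 [13.1  0.9 15.8]
(321, 297) 0.0198 [11.   0.9 19.8]
(321, 342) 0.0118 [-7.   0.9 11.8]
(321, 342) 0.0158 [-9.7  0.9 15.8]
(321, 342) 0.0198 [-12.3   1.   19.8]
clock 12.7 tcp [ 0.4831 -0.1834  0.1587] tool shift mm [185.   16.9  68.5] yaw(y) -12.8 target az -0.7 tilt [-1.7e-03 -5.0e-04 -1.0e+00] F [ 0.7  0.8 -0.8] w 0.04333497829308274
```

```bash
python3 -m crank '[[[0,0,0],[50,5,0],36],[[0,0,0],[54,5,0],36],[[0,0,0],[50,5,10],36],[[0,0,0],[30,2,20],36],[[0,0,0],[0,0,30],36],[[0,0,0],[0,0,20],36],[[0,0,0],[0,0,0],36],[[0,0,0],[0,0,0],36]]'; python3 -c "
from h import *
to([.541,-.007,.0528])"
```

```text
clock: 13.7
eef_pos: [0.5418, -0.008, 0.0799]
tool_rot: [[0.222, 0.975, 0.001], [0.975, -0.222, -0.0], [-0.0, 0.001, -1.0]]
ft_force: [0.7, -0.4, -0.6]
grip_width: 0.0431
gripper_force: 40.9
clock 13.7 tcp [ 0.5418 -0.008   0.0799] tool shift mm [ 0.8 -1.  27.1] yaw(y) -12.8 target az -0.7 tilt [ 1.e-03 -5.e-04 -1.e+00] F [ 0.7 -0.4 -0.6] w 0.043145156208329614
```

```bash
python3 -m crank '[[[0,0,0],[0,-1,8],36],[[0,0,0],[0,0,6],36],[[0,0,0],[0,0,6],36],[[0,0,0],[0,0,0],36]]';  python3 -m crank '[[[0,0,0],[0,0,3],36],[[0,0,0],[0,0,2],36],[[0,0,0],[0,0,0],36]]'; python3 -m crank '[[[0,0,0],[0,0,1],36],[[0,0,0],[0,0,0],36]]'
```

```text
clock: 14.2
eef_pos: [0.5397, -0.0063, 0.0587]
tool_rot: [[0.22, 0.975, -0.001], [0.975, -0.22, -0.0], [-0.0, -0.001, -1.0]]
ft_force: [-0.8, -0.3, -0.5]
grip_width: 0.0435
gripper_force: 40.9
clock: 14.58
eef_pos: [0.5402, -0.0064, 0.0542]
tool_rot: [[0.22, 0.975, -0.0], [0.975, -0.22, -0.0], [-0.0, -0.0, -1.0]]
ft_force: [0.2, 0.2, -0.5]
grip_width: 0.0431
gripper_force: 40.9
clock: 14.82
eef_pos: [0.5403, -0.0064, 0.0533]
tool_rot: [[0.22, 0.975, -0.0], [0.975, -0.22, -0.0], [-0.0, -0.0, -1.0]]
ft_force: [-0.3, -0.4, 0.7]
grip_width: 0.0431
gripper_force: 40.9
```

Nearly seated, so I lower one more millimetre, release and retreat.

```bash
python3 -m crank '[[[0,0,0],[0,0,0.8],36],[[0,0,0],[0,0,0],36]]'; python3 -m crank '[[[0,0,0],[0,0,0],65],[[0,0,0],[0,0,0],65],[[0,0,0],[0,0,0],65],[[0,0,0],[0,0,-20],65],[[0,0,0],[0,0,-50],65],[[0,0,0],[0,0,-40],65],[[0,0,0],[0,0,0],65],[[0,0,0],[0,0,0],65]]'; python3 look.py w6 "[.541,-.007,.037]"; python3 - <<'E'
from h import *
d=get_image("side"); a=cv2.resize(d["color"][195:275,290:390],None,fx=4,fy=4,interpolation=2)
w=cv2.imread("pics/w6.png")[90:330,170:470]; w=cv2.resize(w,(400,320)); cv2.imwrite("pics/end.png",np.hstack([a,w]))
E
```

```text
clock: 15.08
eef_pos: [0.5405, -0.0064, 0.0529]
tool_rot: [[0.22, 0.975, 0.0], [0.975, -0.22, 0.0], [0.0, 0.0, -1.0]]
ft_force: [-1.2, 0.4, 3.1]
grip_width: 0.0431
gripper_force: 41.3
clock: 16.08
eef_pos: [0.5401, -0.0063, 0.163]
tool_rot: [[0.22, 0.975, 0.0], [0.975, -0.22, 0.001], [0.001, 0.0, -1.0]]
ft_force: [-0.5, 0.2, 0.7]
grip_width: 0.0649
gripper_force: 0.0
expect [.541,-.007,.037] 321 245
```

View pics/end.png

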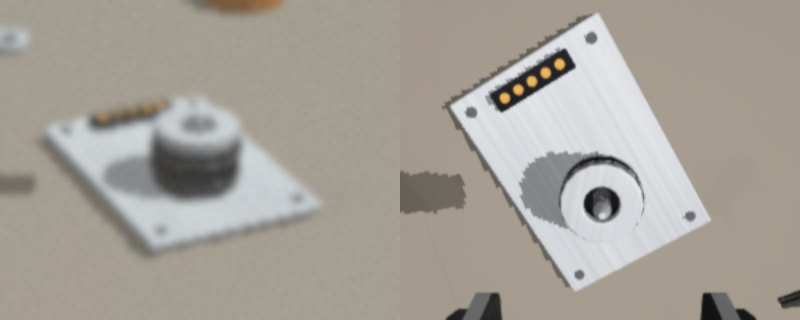

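The side crop (195,150) and the wrist crop (602,203) both show the transformer flat on the pad with the washer flat on top. The bolt stands in the hole and the gripper is clear.

```bash
python3 -c "
from bench import *
print(job_done())"
```

```text
the job is handed in; nothing more can be done
None
```

The job is handed in: the last pictures show the transformer flat on the pad and the broad washer flat on top, both round the bolt. The gripper was clear, the small washer was left alone, and about 16 of the 48 s were used; no verdict was returned.

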